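# Level the fixture stage on the granite table

### The arm

A 6-joint arm with a two-finger parallel gripper is mounted at the origin on the work surface. World frame = base frame: x ahead of the robot, y to its left, z up, the work surface at z = 0. Lengths are in m, angles in degrees, forces in N, time in s.
With the tool pointing down it reaches from about 0.4 to 0.825 m from the base axis. Payload 7 kg.
Tool frame: the origin (TCP) lies on the centre line of the jaws, within the pads' length; the fingertips stand 22 mm ahead of it and the grasp point (between the pads) lies 3 mm ahead of it; z points along the fingers, y is the line along which they close (so a half turn about z gives the same grasp; the last joint's range is limited). The gripper opens to 88 mm and grips with 3 to 60 N. Pads are 19 mm wide; open, the fingers measure 130 mm over their backs; the gripper's body (78 mm by 193 mm) begins 47 mm behind the grasp point.
Start: joints at [88.127, 20.546, 0.682, 0, -70.136, -16.507], TCP at [0.213, 0.641, 0.249] pointing down, gripper open.
Joint ranges: [-176.03, 176.03], [-82.01, 121.73], [-58.28, 71.71], [-173.87, 95.51], [-174.79, -0.11], [-173.66, 173.66]. Speed limits (degrees/s): [136.94, 136.94, 172.46, 180, 180, 180].

### API

Orientations are given as [roll, pitch, yaw] about the fixed x, y, z axes, in that order (R = Rz(yaw) Ry(pitch) Rx(roll)).
In Python, from plant import get_state, cams, r gives the robot as it stands.
- The arm moves only by the tool apply_moves, never from a script. Its argument "targets" is a list of rows, each an object with "dp": the shift along the world's x, y, z in m, a list of three; "yaw": the turn about the world's z in degrees. In form: [{"dp": [x, y, z], "yaw": yaw}, ...]. A call has 1 to 20 rows; each row is the pose to reach, as a shift and turn from the pose commanded when the call began; what a row does not reach only later rows make up. A row lasts 1/12 s, in which the tool goes at most 41.7 mm and 7.16 degrees, less where a joint would pass 70% of its speed; a pose out of reach is approached as far as the arm can. A call with a gripper value outside its range is refused whole. "grip" is the gripper command: -1 is fully open, 1 is shut, values between are in proportion, set as the call begins (left out, the last holds). The fingers move at their own pace and stop on an object; "squeeze" is the grip in N (left out, the last holds). Time passes only in rows, so rows that repeat a pose let the fingers close. It gives the time, the measured TCP pose, the force, the opening and the grip force at its end, in the units of the state.
- get_state(): the state, without advancing time (a new reading comes with each control period).
- cams.capture(name): name is "scene" or "top"; returns a dict with "image" (480x640x3 uint8, red, green, blue), "range_z" (480x640 float32, m along the optical axis (not along the pixel's ray), 0 where there is no reading), "fx", "fy", "cx", "cy" (pixels), "R" (3x3) and "t" (3): a world point X has camera coordinates R X + t. Camera axes: x right, y down, z forward; pixel columns grow to the right and rows downward; lengths in m; the calibration is good to about 2 mm. A picture is of the moment at which its call begins.
- r.close_job(): hands the job in; it is judged then, once.
The state is a dict: "time_s": time; "joints": joint angles; "qd": joint speeds; "joint_torque": joint torques, N m; "tcp_pos": TCP position; "eef_rot": TCP orientation; "contact_force": force on the tool from outside, world axes, zero at the start; "moment": the same for the moment, N m; "gripper_width": finger opening in m; "gripper_force": force on a finger pad.
Only numpy, scipy, OpenCV 4.12 (cv2) and the standard library are available. Lean on these libraries where they do the work, as an engineer would, in place of code of your own. Each camera call takes 0.05 s, during which the arm holds its last target. There are 200 camera calls.

### The job

Stand the spirit level lengthwise in the middle of the tilting aluminium plate and let go of it. Then push the red adjuster knob down to its stop and, keeping it down, turn it until the bubble sits between the two black lines of the vial. Finish while still holding the knob down with the bubble centred (the plate shifts if the knob comes up), with the level still standing freely on the plate and everything else on the table left where it was.

Things in the scene. Friction and masses are not known exactly. Their poses are not given: they have to be found in the camera images.
- level: blue spirit level, 180 mm long (its x) x 36 mm wide (its y), blue body 34 mm high, 46 mm to the top of the vial; 0.3 to 0.5 kg. Origin at the centre of its underside, z up. A green vial lies lengthwise on top, 114 mm long, with two black lines 15.5 mm either side of the middle and a white bubble 20 mm long, its middle 40 mm above the underside. Both ends are alike: it may be placed either way round. It starts standing on the table beside the stage.
- bubble (a joint): place of the bubble's middle along the level's x, m; 0 is the middle between the lines, + towards the level's +x end, limits +-0.036. The bubble moves to the higher end: 0.8 mm for each milliradian by which the level's x axis is tilted; it needs about 2 s to settle. It is between the lines within +-0.005.
- stage: levelling stage, bolted down: dark steel base 335 x 110 x 14 mm (x -115 to +220 mm), with an aluminium plate that rocks on a cross pivot over the base and a red adjuster knob at its +x end. Origin on the table under the plate's middle; x runs along the stage from the plate's middle to the knob, z up. The knob's axis is vertical (within 0.03 rad) at x = 180 mm, y = 0.
- plate_mid (a point): middle of the top face of the rocking plate, 56 mm above the table; x and y along the plate, x towards the knob. The plate is 200 mm long (x +-100 mm) and 90 mm wide, 12 mm thick, with a narrow 36 mm tongue going on under the knob; two black lines along x, 44 mm apart, show where the level stands. The pivot lies along y, 22 mm below this point. It is tilted by up to some 0.03 rad about y.
- adjuster_grip (a point): on the axis of the red knob, 14 mm below its top and 14 mm above its flange. Red grip: a plain, nearly upright cylinder 32 mm across and 28 mm high, from 76 to 104 mm above the table when up, with a white pointer on top; under it an aluminium flange 62 mm across and 6 mm thick that turns and goes down with it. z is up.
- push (a joint): how far the sprung carrier, which bears knob and plate and rocks on the stage's pivot, is pushed down at the knob's end, rad: 0 up, 0.028 at the stop, where the knob is 5 mm lower. A spring resists: on the knob 4 N at the top, 8 N at the stop; it comes up when let go. Plate and level tilt with it, knob's end down, so the level reads right only with the knob held down at its stop.
- adjuster (a joint): turn of the knob, rad, + clockwise seen from above. Clockwise raises the knob's end of the plate, 0.035 rad of tilt per rad of turn; it stays where it is turned (friction about 0.06 N m). Limits +-2.5; it starts near 0. With the knob down, 0.35 to 1.25 rad clockwise levels the plate, different each time: only the bubble tells.
- vblock: bystander, to be left alone: steel V-block, 60 x 50 x 45 mm. Origin at the centre of its underside.
- shaft: bystander, to be left alone: turned steel shaft standing on its 100 mm flange, 125 mm tall. Origin at the centre of its underside.
- ring_gauge: bystander, to be left alone: steel ring, 90 mm across, 22 mm high. Origin at the centre of its underside.
- ref_ball: bystander, to be left alone: white reference ball on a slim stem, 108 mm tall, round foot 60 mm across. Origin at the centre of its underside.
- case: bystander, to be left alone: black stylus case, 130 x 90 x 40 mm. Origin at the centre of its underside.
- gauge_block: bystander, to be left alone: flat steel gauge block, 75 x 35 x 10 mm. Origin at the centre of its underside.
There are look-alikes about, which are no part of the job. Leave any purple or turquoise look-alike of the level alone.

How it is judged:
By the outcome, as a careful person would: the job done as asked, in the order asked, and still so for the second after the job is handed in, while the arm keeps its last pose, push and grip.
It also fails if it takes over 58 s, if anything falls off the work surface, if the arm or the gripper's body presses on something with over 40 N, if the wrist force passes 120 N, or if a joint passes its speed limit or range.

## Working session

There is one attempt and no reset: what is moved stays moved. The work goes in short steps, Python scripts to look and compute and a tool call to move; the robot and the scene stay as the last step left them, time stands still between calls to the robot, and variables do not carry over. Pictures are saved under pics/ and viewed, at most 10 in all, crops included, and the job is handed in when it is done.

Besides the shell and the picture viewer there is one more tool, called after "Call:" by a JSON object that holds its "op" and its "data", one argument or row to a line. apply_moves: Moves the arm, as the interface text tells. Its arguments: {"type":"object","properties":{"targets":{"type":"array","items":{"type":"object","properties":{"dp":{"type":"array","items":{"type":"number"}},"yaw":{"type":"number"}}}},"grip":{"type":"number"},"squeeze":{"type":"number"}},"required":["targets"]}

```bash
mkdir -p pics; cat > h.py <<'E'
import numpy as np, cv2
from plant import get_state, cams, r
def cap(n,f=None):
    c=cams.capture(n)
    if f: cv2.imwrite(f,c["image"][:,:,::-1])
    return c
def pt(c,u,v,z=None,w=1):
    R=np.array(c["R"]);t=np.array(c["t"])
    d=np.array([(u-c["cx"])/c["fx"],(v-c["cy"])/c["fy"],1.])
    o=-R.T@t; dw=R.T@d
    if z is None:
        a=c["range_z"][int(v)-w:int(v)+w+1,int(u)-w:int(u)+w+1]; s=np.median(a[a>0])
    else: s=(z-o[2])/dw[2]
    return o+s*dw
E
python3 - <<'E'
from h import *
for n in("scene","top"):
    c=cap(n,f"pics/{n}1.png"); np.savez(f"{n}1.npz",**c); print(n,-np.array(c["R"]).T@c["t"],c["fx"])
s=get_state();print(s)
E
```

```text
scene [1.02440547 0.75980565 0.73019643] 462.4978994023821
top [ 0.38800774 -0.11130603  1.107514  ] 441.41913304960593
{'time_s': 0.1, 'joints': array([ 8.81270422e+01,  2.05875541e+01,  6.39825706e-01, -1.83215462e-02,
       -7.01357663e+01, -1.65063019e+01]), 'qd': array([ 0.06071471, -0.01348888,  0.1658454 ,  0.07048642,  0.03855724,
        0.01453718]), 'joint_torque': array([-1.18322569e-03, -5.84160841e+01,  2.93751955e+01,  7.01562926e+00,
        1.01806229e-02, -5.27700149e-05]), 'tcp_pos': array([0.21272989, 0.64018108, 0.24771809]), 'eef_rot': array([ 1.79915052e+02, -7.21027191e-03, -1.83854924e+01]), 'contact_force': array([-0.04318108, -0.81587989, -0.15382589]), 'moment': array([ 0.05595808, -0.0168331 ,  0.02655074]), 'gripper_force': 0.0, 'gripper_width': 0.08792182885477019}
```

View pics/top1.png

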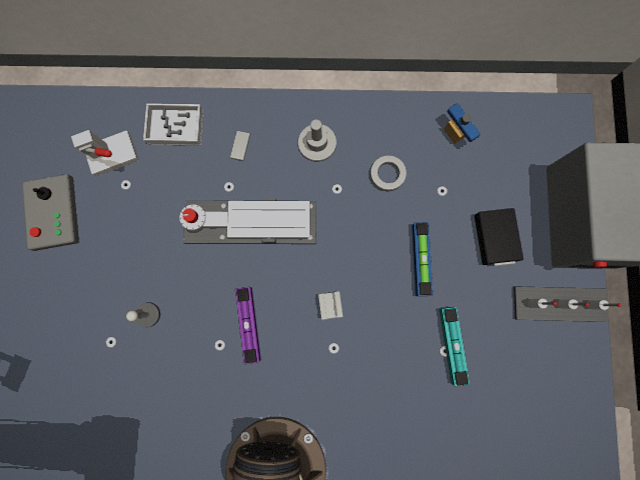

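View pics/scene1.png

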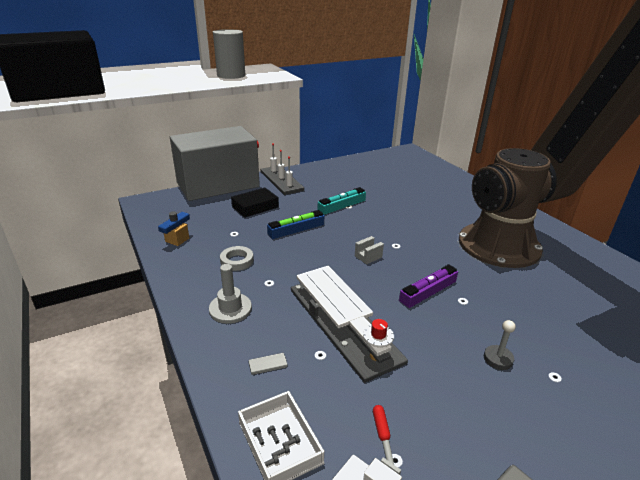

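The top view shows the blue level with the green vial at about (424,259), the stage plate at about (269,220) and the knob at about (192,217). Purple and turquoise look-alikes are at (247,325) and (455,346). Next I'll measure the target and the stage.

```bash
python3 - <<'E'
from h import *
for n in("top","scene"):
    c=dict(np.load(f"{n}1.npz")); im=c["image"].astype(int); Rr,G,B=im[...,0],im[...,1],im[...,2]
    H=cv2.cvtColor(c["image"],cv2.COLOR_RGB2HSV); h,s,v=[H[...,i].astype(int) for i in range(3)]
    R=np.array(c["R"]);t=np.array(c["t"])
    vv,uu=np.mgrid[:480,:640]; z=c["range_z"]
    P=np.stack([(uu-c["cx"])/c["fx"]*z,(vv-c["cy"])/c["fy"]*z,z],-1); P=(P-t)@R
    def rep(nm,m):
        k,l,st,ce=cv2.connectedComponentsWithStats(m.astype(np.uint8))
        for i in 1+np.argsort(-st[1:,4])[:3]:
            q=l==i; p=P[q]; p2=p[:,:2]
            rect=cv2.minAreaRect(p2.astype(np.float32))
            print(n,nm,st[i,4],ce[i].round(1),"med",np.median(p,0).round(4),"rect",np.round(rect[0],4),np.round(rect[1],4),round(rect[2],2))
    rep("vial",(h>35)&(h<60)&(s>120)&(v>80))
    rep("bluebody",(h>100)&(h<125)&(s>130)&(v>40)&(P[...,2]>.01)&(P[...,2]<.06))
    rep("red",((h<6)|(h>174))&(s>150)&(v>80)&(P[...,2]>.095)&(P[...,2]<.12))
    rep("plate",(s<40)&(v>90)&(P[...,2]>.048)&(P[...,2]<.07))
    # level upper body by height in the region
    if n=="top":
        reg=(abs(uu-424)<25)&(abs(vv-259)<50)&(P[...,2]>.02); rep("levelh",reg)
        reg=(abs(uu-250)<80)&(abs(vv-220)<40)&(P[...,2]>.006)&(P[...,2]<.02); rep("base",reg)
        cv2.imwrite("pics/crop.png",np.hstack([cv2.resize(c["image"][190:255,170:330,::-1],None,fx=3.5,fy=3.5,interpolation=2),]))
        np.save("P.npy",P)
        for nm,(u0,v0,u1,v1) in dict(teal=(435,300,475,392),ball=(118,295,165,332),vb=(310,285,350,325),shaft=(290,110,345,165),ring=(362,150,412,195),case=(470,200,525,270),gb=(225,125,255,165)).items():
            p=P[v0:v1,u0:u1].reshape(-1,3);p=p[p[:,2]>.006];print(nm,p.min(0).round(3),p.max(0).round(3))
E
```

```text
top vial 322 [423.1 258.5] med [ 0.4959 -0.3409  0.0424] rect [ 0.4363 -0.2576] [0.1012 0.291 ] 37.45
top bluebody 264 [417.3 261.4] med [ 0.4923 -0.3283  0.0342] rect [ 0.5007 -0.3403] [0.1765 0.0333] 2.68
top bluebody 109 [428.9 260.4] med [ 0.4975 -0.3572  0.0335] rect [ 0.4932 -0.3574] [0.1359 0.0068] 1.59
top bluebody 3 [427. 224.] med [ 0.5859 -0.3538  0.0342] rect [ 0.5865 -0.3536] [0.0046 0.0009] 5.8
top red 123 [189.3 214.7] med [0.5837 0.2132 0.1025] rect [0.5833 0.2146] [0.0284 0.0273] 2.62
top red 4 [585.8 304.2] med [ 0.399  -0.6776  0.1196] rect [ 0.3995 -0.6781] [0.006  0.0016] 45.33
top red 2 [554.5 304. ] med [ 0.3984 -0.6106  0.1192] rect [ 0.3984 -0.6106] [0.0028 0.    ] 91.36
top plate 3289 [262.5 218.7] med [0.5866 0.047  0.0555] rect [0.5869 0.0663] [0.0897 0.2566] 1.12
top plate 170 [316.1 138. ] med [ 0.7949 -0.0772  0.0505] rect [ 0.7991 -0.0751] [0.0515 0.0459] 86.25
top plate 68 [571.8 303.6] med [ 0.3999 -0.6774  0.065 ] rect [ 0.4009 -0.6783] [0.0208 0.0193] 13.64
top levelh 1165 [421.9 258.8] med [ 0.4986 -0.3386  0.0385] rect [ 0.4913 -0.2334] [0.1809 0
[... 1160 characters left out ...]
174.  225.9] med [ 0.8449 -0.422   0.0562] rect [ 0.8396 -0.4253] [0.0943 0.0248] 20.0
scene red 154 [379.  325.2] med [0.5891 0.2182 0.1036] rect [0.5861 0.2172] [0.0318 0.0299] 55.21
scene red 2 [272.5 144. ] med [ 0.4019 -0.751   0.117 ] rect [ 0.4019 -0.751 ] [0.0047 0.    ] -163.63
scene red 2 [280.  150.5] med [ 0.4046 -0.6771  0.1185] rect [ 0.4046 -0.6771] [0.0043 0.    ] -114.59
scene plate 2473 [336.3 298.3] med [0.5931 0.0597 0.0557] rect [0.5891 0.066 ] [0.0916 0.2596] 1.17
scene plate 1501 [143.7 124.3] med [ 0.7725 -1.3507  0.0587] rect [ 0.6504 -1.3493] [1.3073 0.0386] 0.37
scene plate 284 [447.4 115.8] med [-0.5279 -0.8562  0.0588] rect [-0.5672 -0.8904] [0.1633 0.2969] 50.42
```

View pics/crop.png

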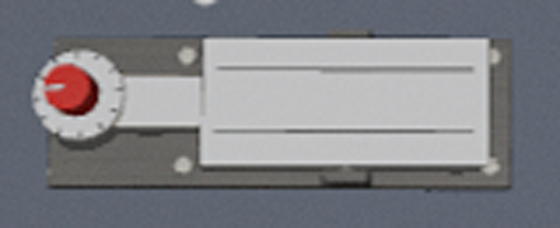

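The crop shows the plate corners at about (203,39), (488,38), (490,163) and (201,165). The knob top is at (65,87), with the white pointer pointing left.

```bash
python3 - <<'E'
from h import *
c=dict(np.load("top1.npz"));P=np.load("P.npy");vv,uu=np.mgrid[:480,:640]
C=np.array([pt(c,170+(x+.5)/3.5-.5,190+(y+.5)/3.5-.5,.056) for x,y in[(203,39),(488,38),(490,163),(201,165)]])
print(C.round(4),C.mean(0))
def rect(m):
    p=P[m][:,:2].astype(np.float32); print(len(p),cv2.minAreaRect(p), p.mean(0))
Z=P[...,2]
rect((abs(uu-424)<25)&(abs(vv-259)<50)&(Z>.025)&(Z<.055))
s=(abs(uu-269)<47)&(abs(vv-220)<25)&(Z>.045)&(Z<.07)&(c["range_z"]>0)
s&=(P[...,1]<.105)
rect(s)
p=P[s];print(np.linalg.lstsq(np.c_[p[:,:2]-[.587,0.03],np.ones(len(p))],p[:,2],rcond=None)[0])
s=(abs(uu-250)<80)&(abs(vv-220)<40)&(Z>.006)&(Z<.02);
rect(s&(P[...,0]>.5)&(P[...,0]<.66))
s=(abs(uu-192)<25)&(abs(vv-217)<25)&(Z>.099)&(Z<.11); rect(s)
s=(abs(uu-192)<25)&(abs(vv-217)<25)&(Z>.07)&(Z<.082);rect(s)
for n in("top","scene"):
    c=dict(np.load(n+"1.npz"))
    im=c["image"][205:310,395:450] if n=="top" else c["image"][190:250,255:335]
    f=5
    cv2.imwrite(f"pics/lv_{n}.png",cv2.resize(im[:,:,::-1],None,fx=f,fy=f,interpolation=2))
E
```

```text
[[ 0.6296  0.1365  0.056 ]
 [ 0.6344 -0.0629  0.056 ]
 [ 0.5463 -0.0668  0.056 ]
 [ 0.5405  0.1329  0.056 ]] [0.58770628 0.03491586 0.056     ]
1131 ((0.4833262264728546, -0.3453432619571686), (0.21930360794067383, 0.06519825756549835), 12.76657772064209) [ 0.4996904  -0.34044454]
2530 ((0.5834181904792786, 0.02164318412542343), (0.09842029958963394, 0.16750289499759674), 1.1158154010772705) [0.58676046 0.02079121]
[ 0.0095229  -0.00179982  0.05539537]
1764 ((0.5792524218559265, 0.07887232303619385), (0.37547701597213745, 0.1340664029121399), 89.83679962158203) [0.56881917 0.11263975]
145 ((0.5839855074882507, 0.2159874439239502), (0.029492849484086037, 0.030968228355050087), 87.42382049560547) [0.5846174  0.21584418]
344 ((0.5847176909446716, 0.21642684936523438), (0.06033186614513397, 0.06049235537648201), 82.3279037475586) [0.58246714 0.21270938]
```

View pics/lv_top.png

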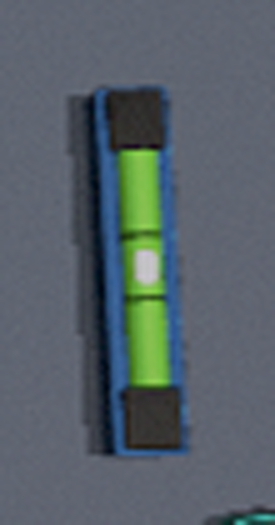

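The level crop shows the vial ends at about (139,150) and (148,388), the black lines at y=236 and 298, the cap ends at (135,90) and (153,448), and the right top edge from (165,88) to (187,450).

```bash
python3 - <<'E'
from h import *
c=dict(np.load("top1.npz"))
f=lambda x,y,z:pt(c,395+(x+.5)/5-.5,205+(y+.5)/5-.5,z)
for q in[(139,150,.044),(148,388,.044),(142,236,.046),(145,298,.046),(135,90,.034),(153,448,.034),(165,88,.034),(187,450,.034)]: print(q,f(*q).round(4))
# height slices: z>.031 pts, dominant line
P=np.load("P.npy");vv,uu=np.mgrid[:480,:640];Z=P[...,2]
m=(uu>405)&(uu<438)&(vv>218)&(vv<300)&(Z>.031)&(Z<.055)
p=P[m][:,:2];p=p[abs(p[:,0]-.5)<.1]
d=np.linalg.svd(p-p.mean(0),full_matrices=False)[2][0];n=np.array([-d[1],d[0]])
a=(p-p.mean(0))@d;b=(p-p.mean(0))@n
print(p.mean(0),np.degrees(np.arctan2(d[1],d[0])),np.percentile(a,[0,1,99,100]),np.percentile(b,[0,2,98,100]))
E
```

```text
(139, 150, 0.044) [ 0.5581 -0.3401  0.044 ]
(148, 388, 0.044) [ 0.4431 -0.3431  0.044 ]
(142, 236, 0.046) [ 0.5158 -0.3406  0.046 ]
(145, 298, 0.046) [ 0.4859 -0.3417  0.046 ]
(135, 90, 0.034) [ 0.5896 -0.3406  0.034 ]
(153, 448, 0.034) [ 0.415  -0.3473  0.034 ]
(165, 88, 0.034) [ 0.5909 -0.3553  0.034 ]
(187, 450, 0.034) [ 0.4144 -0.3636  0.034 ]
[ 0.49934252 -0.34065515] -177.5083523365514 [-0.09225117 -0.0889131   0.08620413  0.08679688] [-0.01767573 -0.01624749  0.01799869  0.01898399]
```

Call:
{"op": "apply_moves", "data": {
  "targets": [
    {"dp": [0.35, -0.34, 0], "yaw": 10},
    {"dp": [0.35, -0.34, 0], "yaw": 10},
    {"dp": [0.35, -0.34, 0], "yaw": 20.8},
    {"dp": [0.35, -0.34, 0], "yaw": 20.8},
    {"dp": [0.35, -0.34, 0], "yaw": 20.8},
    {"dp": [0.35, -0.34, 0], "yaw": 20.8},
    {"dp": [0.35, -0.34, 0], "yaw": 20.8},
    {"dp": [0.35, -0.34, 0], "yaw": 20.8},
    {"dp": [0.35, -0.34, 0], "yaw": 20.8},
    {"dp": [0.288, -0.982, -0.1], "yaw": 20.8},
    {"dp": [0.288, -0.982, -0.1], "yaw": 20.8},
    {"dp": [0.288, -0.982, -0.1], "yaw": 20.8},
    {"dp": [0.288, -0.982, -0.1], "yaw": 20.8},
    {"dp": [0.288, -0.982, -0.1], "yaw": 20.8},
    {"dp": [0.288, -0.982, -0.1], "yaw": 20.8},
    {"dp": [0.288, -0.982, -0.1], "yaw": 20.8},
    {"dp": [0.288, -0.982, -0.1], "yaw": 20.8},
    {"dp": [0.288, -0.982, -0.1], "yaw": 20.8},
    {"dp": [0.288, -0.982, -0.1], "yaw": 20.8},
    {"dp": [0.288, -0.982, -0.1], "yaw": 20.8}
  ],
  "grip": -1
}}

```text
time_s: 1.77
tcp_pos: [0.4932, -0.0765, 0.1854]
eef_rot: [-180.0, -0.0, 2.4]
contact_force: [0.8, 1.3, -0.8]
gripper_width: 0.0873
gripper_force: 0.0
```

Call:
{"op": "apply_moves", "data": {
  "targets": [
    {"dp": [0.007, -0.2675, -0.035], "yaw": 0},
    {"dp": [0.007, -0.2675, -0.035], "yaw": 0},
    {"dp": [0.007, -0.2675, -0.035], "yaw": 0},
    {"dp": [0.007, -0.2675, -0.035], "yaw": 0},
    {"dp": [0.007, -0.2675, -0.035], "yaw": 0},
    {"dp": [0.007, -0.2675, -0.035], "yaw": 0},
    {"dp": [0.007, -0.2675, -0.035], "yaw": 0},
    {"dp": [0.007, -0.2675, -0.035], "yaw": 0},
    {"dp": [0.007, -0.2675, -0.035], "yaw": 0}
  ]
}}

```text
time_s: 2.52
tcp_pos: [0.4999, -0.3432, 0.1494]
eef_rot: [-180.0, 0.1, 2.3]
contact_force: [-0.2, 0.8, 0.2]
gripper_width: 0.0874
gripper_force: 0.0
```

Call:
{"op": "apply_moves", "data": {
  "targets": [
    {"dp": [0.001, 0.001, -0.04], "yaw": 0},
    {"dp": [0.001, 0.001, -0.08], "yaw": 0},
    {"dp": [0.001, 0.001, -0.1], "yaw": 0},
    {"dp": [0.001, 0.001, -0.119], "yaw": 0},
    {"dp": [0.001, 0.001, -0.119], "yaw": 0},
    {"dp": [0.001, 0.001, -0.119], "yaw": 0}
  ]
}}

```text
time_s: 3.02
tcp_pos: [0.5015, -0.3401, 0.0313]
eef_rot: [-180.0, 0.1, 2.5]
contact_force: [0.8, -0.6, 0.4]
gripper_width: 0.0874
gripper_force: 0.0
```

Call:
{"op": "apply_moves", "data": {
  "targets": [
    {"dp": [0, 0, 0], "yaw": 0},
    {"dp": [0, 0, 0], "yaw": 0},
    {"dp": [0, 0, 0], "yaw": 0},
    {"dp": [0, 0, 0], "yaw": 0},
    {"dp": [0, 0, 0], "yaw": 0},
    {"dp": [0, 0, 0], "yaw": 0},
    {"dp": [0, 0, 0], "yaw": 0},
    {"dp": [0, 0, 0], "yaw": 0},
    {"dp": [0, 0, 0], "yaw": 0},
    {"dp": [0, 0, 0], "yaw": 0}
  ],
  "grip": 1,
  "squeeze": 40
}}

```text
time_s: 3.85
tcp_pos: [0.5018, -0.3413, 0.0316]
eef_rot: [180.0, 0.0, 2.4]
contact_force: [-0.7, -1.2, 1.4]
gripper_width: 0.0354
gripper_force: 40.0
```

Call:
{"op": "apply_moves", "data": {
  "targets": [
    {"dp": [0, 0, 0.03], "yaw": 0},
    {"dp": [0, 0, 0.06], "yaw": 0},
    {"dp": [0, 0, 0.09], "yaw": 0},
    {"dp": [0, 0, 0.12], "yaw": 0},
    {"dp": [0.003, 0.013, 0.13], "yaw": -4},
    {"dp": [0.01, 0.043, 0.13], "yaw": -10},
    {"dp": [0.018, 0.077, 0.13], "yaw": -17},
    {"dp": [0.026, 0.111, 0.13], "yaw": -24},
    {"dp": [0.034, 0.145, 0.13], "yaw": -31},
    {"dp": [0.042, 0.179, 0.13], "yaw": -38},
    {"dp": [0.05, 0.213, 0.13], "yaw": -45},
    {"dp": [0.057, 0.247, 0.13], "yaw": -52},
    {"dp": [0.064, 0.28, 0.13], "yaw": -59},
    {"dp": [0.071, 0.31, 0.13], "yaw": -66},
    {"dp": [0.077, 0.335, 0.13], "yaw": -73},
    {"dp": [0.082, 0.355, 0.13], "yaw": -80},
    {"dp": [0.085, 0.368, 0.13], "yaw": -86},
    {"dp": [0.0865, 0.376, 0.13], "yaw": -91.1},
    {"dp": [0.0865, 0.376, 0.13], "yaw": -91.1},
    {"dp": [0.0865, 0.376, 0.13], "yaw": -91.1}
  ]
}}

```text
time_s: 5.52
tcp_pos: [0.5876, 0.0352, 0.1608]
eef_rot: [179.9, -0.0, -88.5]
contact_force: [0.3, -0.1, -4.1]
gripper_width: 0.0359
gripper_force: 40.0
```

```bash
python3 - <<'E'
from h import *
a=cap("top")["image"][150:290,150:350];b=cap("scene")["image"][180:380,240:440]
a=cv2.resize(a,(400,280),interpolation=2);b=cv2.resize(b,(400,400),interpolation=2)
o=np.zeros((400,800,3),np.uint8);o[:280,:400]=a;o[:,400:]=b
cv2.imwrite("pics/held.png",o[:,:,::-1])
E
```

```text
(no output)
```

View pics/held.png

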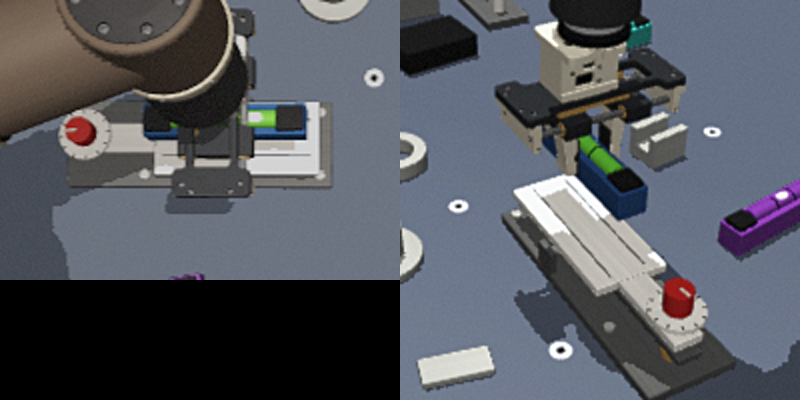

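The level is held square and level, parallel to the plate lines, so I'll lower it.

Call:
{"op": "apply_moves", "data": {
  "targets": [
    {"dp": [0, 0, -0.025], "yaw": -0.2},
    {"dp": [0, 0, -0.05], "yaw": -0.2},
    {"dp": [0, 0, -0.062], "yaw": -0.2},
    {"dp": [0, 0, -0.068], "yaw": -0.2},
    {"dp": [0, 0, -0.071], "yaw": -0.2},
    {"dp": [0, 0, -0.072], "yaw": -0.2},
    {"dp": [0, 0, -0.072], "yaw": -0.2},
    {"dp": [0, 0, -0.072], "yaw": -0.2}
  ]
}}

```text
time_s: 6.28
tcp_pos: [0.589, 0.035, 0.0906]
eef_rot: [-179.9, 0.0, -88.9]
contact_force: [0.8, 0.0, -3.1]
gripper_width: 0.0358
gripper_force: 40.0
```

Call:
{"op": "apply_moves", "data": {
  "targets": [
    {"dp": [0, 0, -0.001], "yaw": 0},
    {"dp": [0, 0, -0.0015], "yaw": 0},
    {"dp": [0, 0, -0.002], "yaw": 0},
    {"dp": [0, 0, -0.002], "yaw": 0},
    {"dp": [0, 0, -0.002], "yaw": 0}
  ]
}}

```text
time_s: 6.7
tcp_pos: [0.5883, 0.035, 0.0877]
eef_rot: [-180.0, 0.0, -88.9]
contact_force: [0.1, -0.5, -3.7]
gripper_width: 0.0359
gripper_force: 40.0
```

Call:
{"op": "apply_moves", "data": {
  "targets": [
    {"dp": [0, 0, -0.001], "yaw": 0},
    {"dp": [0, 0, -0.001], "yaw": 0},
    {"dp": [0, 0, -0.001], "yaw": 0}
  ]
}}

```text
time_s: 6.95
tcp_pos: [0.5885, 0.035, 0.0875]
eef_rot: [-180.0, -0.0, -88.9]
contact_force: [-2.7, 1.2, 4.8]
gripper_width: 0.0358
gripper_force: 40.0
```

Contact is made, so I'll release it: open, wait, then lift straight up.

Call:
{"op": "apply_moves", "data": {
  "targets": [
    {"dp": [0, 0, 0], "yaw": 0},
    {"dp": [0, 0, 0], "yaw": 0},
    {"dp": [0, 0, 0], "yaw": 0},
    {"dp": [0, 0, 0], "yaw": 0},
    {"dp": [0, 0, 0], "yaw": 0},
    {"dp": [0, 0, 0], "yaw": 0},
    {"dp": [0, 0, 0], "yaw": 0},
    {"dp": [0, 0, 0], "yaw": 0},
    {"dp": [0, 0, 0.02], "yaw": 0},
    {"dp": [0, 0, 0.05], "yaw": 0},
    {"dp": [0, 0, 0.08], "yaw": 0},
    {"dp": [0, 0, 0.11], "yaw": 0},
    {"dp": [0, 0, 0.11], "yaw": 0}
  ],
  "grip": -1
}}

```text
time_s: 8.03
tcp_pos: [0.5914, 0.0354, 0.2032]
eef_rot: [-179.5, 0.1, -88.8]
contact_force: [0.5, -0.7, 0.1]
gripper_width: 0.0876
gripper_force: 0.0
```

Call:
{"op": "apply_moves", "data": {
  "targets": [
    {"dp": [-0.004, 0.181, 0], "yaw": 0},
    {"dp": [-0.004, 0.181, 0], "yaw": 0},
    {"dp": [-0.004, 0.181, 0], "yaw": 0},
    {"dp": [-0.004, 0.181, 0], "yaw": 0},
    {"dp": [-0.004, 0.181, 0], "yaw": 0},
    {"dp": [-0.004, 0.181, -0.02], "yaw": 0},
    {"dp": [-0.004, 0.181, -0.04], "yaw": 0},
    {"dp": [-0.004, 0.181, -0.04], "yaw": 0},
    {"dp": [-0.004, 0.181, -0.04], "yaw": 0}
  ]
}}

```text
time_s: 8.78
tcp_pos: [0.5838, 0.2155, 0.1557]
eef_rot: [179.9, -0.1, -88.9]
contact_force: [0.2, 0.2, 0.6]
gripper_width: 0.0874
gripper_force: 0.0
```

```bash
python3 - <<'E'
from h import *
a=cap("top");b=cap("scene")
np.savez("top2.npz",**a);np.savez("scene2.npz",**b)
a=cv2.resize(a["image"][170:270,165:335],(400,235),interpolation=2);b=cv2.resize(b["image"][250:380,270:420],(400,347),interpolation=2)
o=np.zeros((347,800,3),np.uint8);o[:235,:400]=a;o[:,400:]=b
cv2.imwrite("pics/knob.png",o[:,:,::-1]);s=get_state();print(s["tcp_pos"],s["eef_rot"])
E
```

```text
[0.58499198 0.21583163 0.15767362] [-1.79932617e+02  1.22122870e-02 -8.88862329e+01]
```

View pics/knob.png

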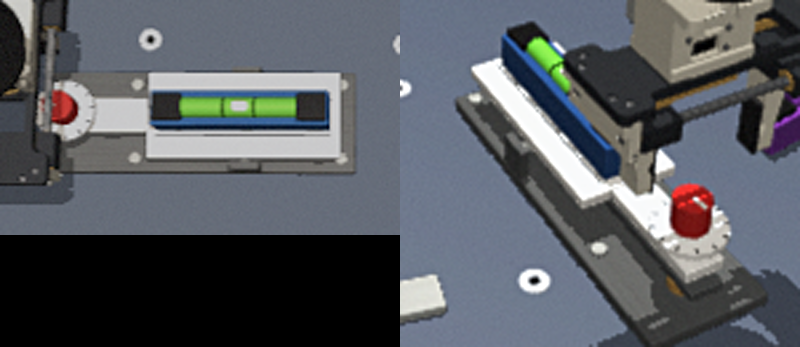

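The top view shows the level standing on the plate, with the vial centre line at crop y≈106 and its black lines at x≈222 and 254. I'll measure its offset from the plate.

```bash
python3 - <<'E'
from h import *
a=dict(np.load("top2.npz"))
k=400/170
f=lambda x,y,z:pt(a,165+(x+.5)/k-.5,170+(y+.5)/2.35-.5,z).round(4)
print("mid",f(238,106,.101),"ends",f(180,106,.1),f(296,107,.1))
print("plate",[f(*q,.056) for q in[(148,73),(341,73),(341,158),(147,158)]])
H=cv2.cvtColor(a["image"],cv2.COLOR_RGB2HSV);h,s,v=[H[...,i].astype(int) for i in range(3)]
m=(h>35)&(h<60)&(s>120)&(v>80);m[:, :220]=0;m[:,340:]=0;m[260:]=0
vv,uu=np.nonzero(m);p=np.array([pt(a,x,y,.1) for x,y in zip(uu,vv)])
mm=p.mean(0);print("vial",mm,(p.min(0)+p.max(0))/2,np.polyfit(p[:,1],p[:,0],1))
# body sides in range
z=a["range_z"];R=np.array(a["R"]);t=np.array(a["t"]);vv,uu=np.mgrid[:480,:640]
P=(np.stack([(uu-a["cx"])/a["fx"]*z,(vv-a["cy"])/a["fy"]*z,z],-1)-t)@R
q=P[(P[...,2]>.08)&(P[...,2]<.11)&(P[...,1]>-.07)&(P[...,1]<.12)&(abs(P[...,0]-.588)<.05)]
print("body",q.min(0),q.max(0),np.percentile(q,[2,98],axis=0))
E
```

```text
mid [0.5877 0.0347 0.101 ] ends [0.5866 0.0925 0.1   ] [ 0.5881 -0.0227  0.1   ]
plate [array([0.6296, 0.1366, 0.056 ]), array([ 0.6338, -0.0643,  0.056 ]), array([ 0.5445, -0.0668,  0.056 ]), array([0.5401, 0.1326, 0.056 ])]
vial [0.58616778 0.03548332 0.1       ] [0.5862502  0.03574411 0.1       ] [-0.01802453  0.58680735]
body [ 0.56932056 -0.05366021  0.08135896] [0.60879022 0.11990804 0.10500357] [[ 0.57073984 -0.05102181  0.08325043]
 [ 0.60705068  0.11609673  0.10143003]]
```

The level is centred within about 1 mm. Next I'll descend on the knob and grip it.

Call:
{"op": "apply_moves", "data": {
  "targets": [
    {"dp": [0, 0, -0.02], "yaw": 0},
    {"dp": [0, 0, -0.04], "yaw": 0},
    {"dp": [0, 0, -0.052], "yaw": 0},
    {"dp": [0, 0, -0.055], "yaw": 0},
    {"dp": [0, 0, -0.055], "yaw": 0},
    {"dp": [0, 0, -0.055], "yaw": 0}
  ]
}}

```text
time_s: 9.38
tcp_pos: [0.585, 0.2161, 0.1027]
eef_rot: [-179.9, 0.0, -88.9]
contact_force: [-0.4, 0.3, 0.9]
gripper_width: 0.0877
gripper_force: 0.0
```

Call:
{"op": "apply_moves", "data": {
  "targets": [
    {"dp": [0, 0, 0], "yaw": 0},
    {"dp": [0, 0, 0], "yaw": 0},
    {"dp": [0, 0, 0], "yaw": 0},
    {"dp": [0, 0, 0], "yaw": 0},
    {"dp": [0, 0, 0], "yaw": 0},
    {"dp": [0, 0, 0], "yaw": 0},
    {"dp": [0, 0, 0], "yaw": 0},
    {"dp": [0, 0, 0], "yaw": 0},
    {"dp": [0, 0, 0], "yaw": 0},
    {"dp": [0, 0, 0], "yaw": 0}
  ],
  "grip": 1,
  "squeeze": 40
}}

```text
time_s: 10.22
tcp_pos: [0.5842, 0.2159, 0.1016]
eef_rot: [180.0, -0.0, -88.9]
contact_force: [-1.5, 0.1, 1.1]
gripper_width: 0.0311
gripper_force: 40.0
```

Gripped. Now I'll push down gently.

Call:
{"op": "apply_moves", "data": {
  "targets": [
    {"dp": [0, 0, -0.001], "yaw": 0},
    {"dp": [0, 0, -0.002], "yaw": 0},
    {"dp": [0, 0, -0.003], "yaw": 0},
    {"dp": [0, 0, -0.004], "yaw": 0},
    {"dp": [0, 0, -0.005], "yaw": 0},
    {"dp": [0, 0, -0.005], "yaw": 0},
    {"dp": [0, 0, -0.005], "yaw": 0}
  ]
}}

```text
time_s: 10.8
tcp_pos: [0.5843, 0.217, 0.0972]
eef_rot: [-180.0, 0.1, -88.8]
contact_force: [-5.6, 4.6, 7.5]
gripper_width: 0.0311
gripper_force: 40.0
```

Call:
{"op": "apply_moves", "data": {
  "targets": [
    {"dp": [0, 0, -0.0005], "yaw": 0},
    {"dp": [0, 0, -0.001], "yaw": 0},
    {"dp": [0, 0, -0.0015], "yaw": 0},
    {"dp": [0, 0, -0.0015], "yaw": 0},
    {"dp": [0, 0, -0.0015], "yaw": 0}
  ]
}}

```text
time_s: 11.22
tcp_pos: [0.5843, 0.2172, 0.0963]
eef_rot: [-179.9, 0.1, -88.8]
contact_force: [-7.5, 5.9, 10.0]
gripper_width: 0.0312
gripper_force: 40.0
```

Call:
{"op": "apply_moves", "data": {
  "targets": [
    {"dp": [0, 0, -0.0005], "yaw": 0},
    {"dp": [0, 0, -0.001], "yaw": 0},
    {"dp": [0, 0, -0.001], "yaw": 0},
    {"dp": [0, 0, -0.001], "yaw": 0}
  ]
}}

```text
time_s: 11.55
tcp_pos: [0.5843, 0.2173, 0.0959]
eef_rot: [-179.9, 0.1, -88.8]
contact_force: [-10.3, 5.5, 15.0]
gripper_width: 0.031
gripper_force: 40.0
```

Call:
{"op": "apply_moves", "data": {
  "targets": [
    {"dp": [-0.0007, 0.0005, -0.0005], "yaw": 0},
    {"dp": [-0.0015, 0.001, -0.001], "yaw": 0},
    {"dp": [-0.0015, 0.001, -0.001], "yaw": -4},
    {"dp": [-0.0015, 0.001, -0.001], "yaw": -8},
    {"dp": [-0.0015, 0.001, -0.001], "yaw": -12},
    {"dp": [-0.0015, 0.001, -0.001], "yaw": -16},
    {"dp": [-0.0015, 0.001, -0.001], "yaw": -20},
    {"dp": [-0.0015, 0.001, -0.001], "yaw": -24},
    {"dp": [-0.0015, 0.001, -0.001], "yaw": -28},
    {"dp": [-0.0015, 0.001, -0.001], "yaw": -32},
    {"dp": [-0.0015, 0.001, -0.001], "yaw": -32},
    {"dp": [-0.0015, 0.001, -0.001], "yaw": -32}
  ]
}}

```text
time_s: 12.55
tcp_pos: [0.5842, 0.2175, 0.0958]
eef_rot: [-179.9, 0.2, -120.8]
contact_force: [-5.0, 0.2, 17.2]
gripper_width: 0.0314
gripper_force: 40.1
```

Call:
{"op": "apply_moves", "data": {
  "targets": [
    {"dp": [0, 0, 0], "yaw": 0},
    {"dp": [0, 0, 0], "yaw": 0},
    {"dp": [0, 0, 0], "yaw": 0},
    {"dp": [0, 0, 0], "yaw": 0},
    {"dp": [0, 0, 0], "yaw": 0},
    {"dp": [0, 0, 0], "yaw": 0},
    {"dp": [0, 0, 0], "yaw": 0},
    {"dp": [0, 0, 0], "yaw": 0},
    {"dp": [0, 0, 0], "yaw": 0},
    {"dp": [0, 0, 0], "yaw": 0},
    {"dp": [0, 0, 0], "yaw": 0},
    {"dp": [0, 0, 0], "yaw": 0},
    {"dp": [0, 0, 0], "yaw": 0},
    {"dp": [0, 0, 0], "yaw": 0},
    {"dp": [0, 0, 0], "yaw": 0},
    {"dp": [0, 0, 0], "yaw": 0},
    {"dp": [0, 0, 0], "yaw": 0},
    {"dp": [0, 0, 0], "yaw": 0},
    {"dp": [0, 0, 0], "yaw": 0},
    {"dp": [0, 0, 0], "yaw": 0}
  ]
}}

```text
time_s: 14.22
tcp_pos: [0.5842, 0.2174, 0.0958]
eef_rot: [-179.8, 0.2, -120.8]
contact_force: [-4.9, 0.8, 17.7]
gripper_width: 0.0317
gripper_force: 40.1
```

```bash
cat > bub.py <<'E'
from h import *
import sys
a=cap("top");im=a["image"];H=cv2.cvtColor(im,cv2.COLOR_RGB2HSV);h,s,v=[H[...,i].astype(int) for i in range(3)]
g=(h>35)&(h<60)&(s>120)&(v>80);g[:,:220]=0;g[:,340:]=0;g[:190]=0;g[250:]=0
V,U=np.nonzero(g);v0=int(round(np.median(V)));print("vial u",U.min(),U.max(),"v",v0)
rows=im[v0-1:v0+2,U.min()-2:U.max()+3].mean(0).astype(int)
u=np.arange(U.min()-2,U.max()+3)
w=(rows.min(1)>110)   # white bubble
uw=u[w];print("bubble u",uw.min(),uw.max())
wt=np.clip(rows[:,2]-60,0,None)*((u>=uw.min()-1)&(u<=uw.max()+1));ub=(wt*u).sum()/wt.sum()
dk=[int(x) for x,rw in zip(u,rows) if rw[1]<90];print("dark u",dk)
uc=float(sys.argv[1]) if len(sys.argv)>1 else (U.min()+U.max())/2
print("ub",ub,"uc",uc,"offset toward knob mm",1e3*(pt(a,ub,v0,.1)-pt(a,uc,v0,.1))[1])
cv2.imwrite(f"pics/b{int(get_state()['time_s']*100)}.png",cv2.resize(im[180:250,215:325,::-1],None,fx=6,fy=6,interpolation=2))
print(get_state()["time_s"],get_state()["contact_force"],get_state()["tcp_pos"],get_state()["eef_rot"])
E
python3 bub.py; ls pics
```

```text
vial u 241 290 v 216
bubble u 267 273
dark u [239, 240, 291, 292]
ub 269.82547770700637 uc 265.5 offset toward knob mm -10.098615358642038
14.2667 [-4.90472394  0.85047286 16.82201986] [0.58418724 0.21747874 0.09580379] [-1.79851650e+02  1.52783915e-01 -1.20801873e+02]
b1426.png
crop.png
held.png
knob.png
lv_scene.png
lv_top.png
scene1.png
top1.png
```

Call:
{"op": "apply_moves", "data": {
  "targets": [
    {"dp": [0, 0, 0], "yaw": -4},
    {"dp": [0, 0, 0], "yaw": -8},
    {"dp": [0, 0, 0], "yaw": -12},
    {"dp": [0, 0, 0], "yaw": -16},
    {"dp": [0, 0, 0], "yaw": -20},
    {"dp": [0, 0, 0], "yaw": -20.5},
    {"dp": [0, 0, 0], "yaw": -20.5},
    {"dp": [0, 0, 0], "yaw": -20.5},
    {"dp": [0, 0, 0], "yaw": -20.5},
    {"dp": [0, 0, 0], "yaw": -20.5}
  ]
}}

```text
time_s: 15.1
tcp_pos: [0.5842, 0.2174, 0.0959]
eef_rot: [-179.9, 0.2, -141.3]
contact_force: [-4.5, 0.1, 17.7]
gripper_width: 0.0311
gripper_force: 40.1
```

Call:
{"op": "apply_moves", "data": {
  "targets": [
    {"dp": [0, 0, 0], "yaw": 0},
    {"dp": [0, 0, 0], "yaw": 0},
    {"dp": [0, 0, 0], "yaw": 0},
    {"dp": [0, 0, 0], "yaw": 0},
    {"dp": [0, 0, 0], "yaw": 0},
    {"dp": [0, 0, 0], "yaw": 0},
    {"dp": [0, 0, 0], "yaw": 0},
    {"dp": [0, 0, 0], "yaw": 0},
    {"dp": [0, 0, 0], "yaw": 0},
    {"dp": [0, 0, 0], "yaw": 0},
    {"dp": [0, 0, 0], "yaw": 0},
    {"dp": [0, 0, 0], "yaw": 0},
    {"dp": [0, 0, 0], "yaw": 0},
    {"dp": [0, 0, 0], "yaw": 0},
    {"dp": [0, 0, 0], "yaw": 0},
    {"dp": [0, 0, 0], "yaw": 0},
    {"dp": [0, 0, 0], "yaw": 0},
    {"dp": [0, 0, 0], "yaw": 0},
    {"dp": [0, 0, 0], "yaw": 0},
    {"dp": [0, 0, 0], "yaw": 0}
  ]
}}

```text
time_s: 16.77
tcp_pos: [0.5842, 0.2174, 0.0958]
eef_rot: [-179.9, 0.2, -141.3]
contact_force: [-5.3, 0.5, 17.4]
gripper_width: 0.0313
gripper_force: 40.1
```

```bash
python3 bub.py; cp $(ls -t pics/b[0-9]*.png|head -1) pics/bubA.png
```

```text
vial u 241 290 v 216
bubble u 263 269
dark u [239, 240, 291, 292]
ub 265.73105134474326 uc 265.5 offset toward knob mm -0.5395196535027402
16.8167 [-4.90505958  0.04738625 18.16109728] [0.58419616 0.21739395 0.09582442] [-179.90610853    0.18559697 -141.29519445]
```

View pics/bubA.png

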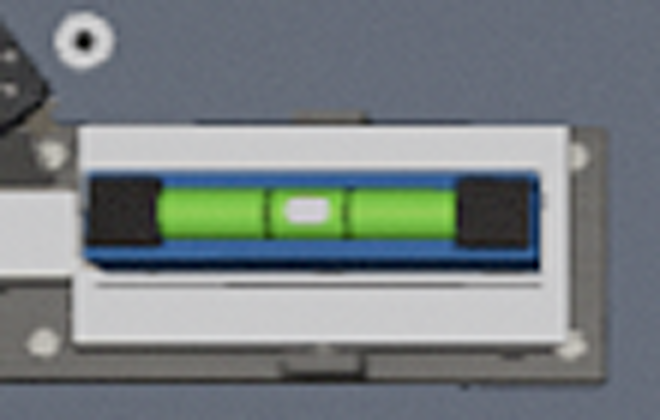

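The bubble spans x 285–330, midway between the black lines at 268 and 347, so it is centred. I'll let it settle briefly, recheck and hand in.

Call:
{"op": "apply_moves", "data": {
  "targets": [
    {"dp": [0, 0, 0], "yaw": 0},
    {"dp": [0, 0, 0], "yaw": 0},
    {"dp": [0, 0, 0], "yaw": 0},
    {"dp": [0, 0, 0], "yaw": 0},
    {"dp": [0, 0, 0], "yaw": 0},
    {"dp": [0, 0, 0], "yaw": 0},
    {"dp": [0, 0, 0], "yaw": 0},
    {"dp": [0, 0, 0], "yaw": 0},
    {"dp": [0, 0, 0], "yaw": 0},
    {"dp": [0, 0, 0], "yaw": 0},
    {"dp": [0, 0, 0], "yaw": 0},
    {"dp": [0, 0, 0], "yaw": 0}
  ]
}}

```text
time_s: 17.82
tcp_pos: [0.5842, 0.2174, 0.0958]
eef_rot: [-179.9, 0.2, -141.3]
contact_force: [-5.4, 0.9, 18.3]
gripper_width: 0.0313
gripper_force: 40.1
```

```bash
cat > fin.py <<'E'
import runpy,io,contextlib,re
f=io.StringIO()
with contextlib.redirect_stdout(f): runpy.run_path("bub.py")
o=f.getvalue();print(o)
if abs(float(re.search(r"mm (\S+)",o)[1]))<2:
    from plant import r; print(r.close_job())
E
python3 fin.py
```

```text
vial u 241 290 v 216
bubble u 263 269
dark u [239, 240, 291, 292]
ub 265.68407960199005 uc 265.5 offset toward knob mm -0.42983843922736464
17.8667 [-4.24981873  1.03451723 17.86258941] [0.58421077 0.21737923 0.09583031] [-179.90566194    0.18731333 -141.29492028]

the job is handed in; nothing more can be done
None
```

The job is handed in at 17.9 s: the level stands freely within about 1 mm of the plate's middle, the knob is held at its stop with about 18 N, and the bubble is about 0.4 mm off centre (allowed: 5 mm).

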